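# Index the carton turntable by one notch

### The arm

A 6-joint arm with a two-finger parallel gripper is mounted at the origin on the work surface. World frame = base frame: x ahead of the robot, y to its left, z up, the work surface at z = 0. Lengths are in mm, angles in rad, forces in N, time in s.
With the tool pointing down it reaches from about 350 to 875 mm from the base axis. Payload 4.2 kg.
Tool frame: the origin (TCP) lies at the centre of the arm's flange, where the gripper is bolted on; the fingertips stand 173 mm ahead of it and the grasp point (between the pads) lies 155 mm ahead of it; z points along the fingers, y is the line along which they close (so a half turn about z gives the same grasp; the last joint's range is limited). The gripper opens to 85 mm and grips with 20 to 120 N. Pads are 22 mm wide; open, the fingers measure 114 mm over their backs; the gripper's body (76 mm by 85 mm) begins 54 mm behind the grasp point. The pads swing forward as they close: fully open they stand 13 mm farther back than shut.
Start: joints at [1.56, 0.385, 0.008, 0, -1.194, -0.259], TCP at [166.555, 602.378, 404.712] pointing down, gripper open.
Joint ranges: [-3.14, 3.14], [-1.21, 2.06], [-1.07, 1.41], [-3.16, 2.05], [-2.99, -0.16], [-3.1, 3.1]. Speed limits (rad/s): [2.79, 2.79, 3.14, 3.14, 3.14, 3.14].

### API

Orientations are given as a unit quaternion [x, y, z, w].
In Python, from workcell import * gives the robot as it stands.
- The arm moves only by the tool drive_tool, never from a script. Its arguments are lists of equal length, an entry for each row: "linear": the shift along the tool's x, y, z in m, a list of three; "turn": the turn about the tool's z in degrees; "fingers": the opening, from 0 (shut) to 1 (fully open). In form: {"linear": [[tx, ty, tz], ...], "turn": [turn, ...], "fingers": [fingers, ...]}. A call has exactly 10 rows; each row is the pose to reach, as a shift and turn from the pose commanded when the call began, along the tool's axes at that moment; what a row does not reach only later rows make up. A row lasts 1/10 s, in which the tool goes at most 50 mm and 8.59 degrees, less where a joint would pass 70% of its speed; a pose out of reach is approached as far as the arm can. A call with a gripper value outside its range is refused whole. The fingers move at their own pace and stop on an object; "force" is the grip in N (left out, the last holds). Time passes only in rows, so rows that repeat a pose let the fingers close, or fill a call up. It gives the time, the measured TCP pose, the force, the opening and the grip force at its end, in the units of the state.
- sense(): the state, without advancing time (a new reading comes with each control period).
- get_image(name): name is "scene" or "top" or "wrist"; returns the picture (420x560x3 uint8, red, green, blue); there is no depth.
- camera_params(name): a dict with "camera_matrix" (3x3 intrinsics, pixels), "R" (3x3) and "t" (3): a world point X has camera coordinates R X + t. Camera axes: x right, y down, z forward; pixel columns grow to the right and rows downward; lengths in mm; the calibration is good to about 2 mm. A picture is of the moment at which its call begins: read the wrist's pose just before it. camera_params takes no time and is no camera call; for the wrist camera it gives the pose at the moment of the call.
- finish_job(): hands the job in; it is judged then, once.
Trained networks look in the newest picture that a camera, given by its name, has taken for a name from the list of things; names that differ only in an ending like _2 or _b are one class to them, and where a whole thing is asked for, a point or a joint stands for the part that bears it (a point fixed in the world has none). Each returns a list of dicts, best first, with "score" (0 to 1); they miss things now and then, are a little off and sometimes report something else, mostly with a low value. They report only what shows in the picture. A call takes as long as a camera call. They do not tell look-alikes from the thing itself.
- boxes_of(target, camera): "extent" ([left, top, right, bottom] in pixels, round what is visible of it).
The state is a dict: "time": time; "joint_pos": joint angles; "qvel": joint speeds; "tau": joint torques, N m; "ee_pos": TCP position; "tool_rot": TCP orientation; "contact_force": force on the tool from outside, world axes, zero at the start; "ft_torque": the same for the moment, N m; "opening": finger opening in mm; "grip_force": force on a finger pad.
Only numpy, scipy, OpenCV 4.12 (cv2) and the standard library are available. Lean on these libraries where they do the work, as an engineer would, in place of code of your own. Each camera call takes 0.05 s, during which the arm holds its last target. There are 200 camera calls.

### The job

Press the black plunger of the carton turntable in with a fingertip to free the table, and turn it counter-clockwise (seen from above) by one notch; the plunger must end sprung back up in that next notch, with you clear of it. Do not touch the two green cartons riding on the table, and leave the tape roll, glue bottle and snack box where they are.

Things in the scene. Friction and masses are not known exactly. Their poses are not given: they have to be found in the camera images.
- table_center (a point): Centre of the turntable on its vertical turning axis, at the height of the disc's upper face, 50 mm above the work surface. The aluminium disc (radius 132 mm) turns inside a fixed grey housing (radius 166 mm, feet to 187 mm) whose flat steel rim, 73 mm above the work surface, has six notches 14 mm wide, evenly spaced 60 degrees apart. The housing is fixed to the table.
- plunger_top (a point): Middle of the flat, dished top of the plunger's black cap, 96 mm above the work surface when up; moves with the cap. The cap is 51 mm across; a rim 4 mm high leaves a dish 43 mm across, where shut fingertips fit. It rides on the disc, 105 mm from the axis. A steel cross pin (8 mm thick) points outward from it into a notch of the rim and so locks the table; press straight down to free it.
- plunger (a joint): How far the plunger is pressed down, m: 0 fully up (pin in a notch), 0.013 fully in. The spring pushes back with about 3 N at the start and 9 N fully in. The pin clears the rim, so that the table turns, from about 0.008. Let go between notches it stays at about 0.007, pin under the rim, and springs up at the next notch it meets (pin within about 3 mm of the notch's middle).
- turntable (a joint): Turn of the disc, rad, positive counter-clockwise from above; 0 at the start with the pin in a notch; the next notch is at +1.047 (60 degrees). It turns lightly (about 1 N at the plunger): a fingertip pressing in the cap's dish carries it round by friction or by bearing on the dish's rim (it may slip some mm in the dish first). It stays where it is left.
- carton_a: Green carton, 60 x 45 mm, 80 mm tall, about 60 to 130 g, origin at the centre of its underside. It stands loose on the disc in a low frame, 75 mm from the axis, 120 degrees counter-clockwise from the plunger; its top is 130 mm above the work surface. It rides round with the disc.
- carton_b: The same as carton_a, 120 degrees clockwise from the plunger.
- tape_roll: Bystander: roll of brown tape lying flat, 100 mm across, 48 mm tall, origin at the centre of its underside.
- glue_bottle: Bystander: white glue bottle, 52 mm across, 130 mm tall, origin at the centre of its underside.
- snack_box: Bystander: white box with a mint lid, 106 x 86 mm, 54 mm tall, origin at the centre of its underside.
Things that resemble listed ones, but are neither listed nor needed, are in the scene too. What is shaped like the carton_b but blue is not meant. Leave any purple look-alike of the carton_a alone.

How it is judged:
By the outcome, as a careful person would: the job done as asked, in the order asked, and still so for the second after the job is handed in, with the robot touching nothing.
It also fails if it takes over 42 s, if anything falls off the work surface, if the arm or the gripper's body presses on something with over 40 N, if the wrist force passes 120 N, or if a joint passes its speed limit or range.

## Working session

There is one attempt and no reset: what is moved stays moved. The work goes in short steps, Python scripts to look and compute and a tool call to move; the robot and the scene stay as the last step left them, time stands still between calls to the robot, and variables do not carry over. Pictures are saved under pics/ and viewed, at most 10 in all, crops included, and the job is handed in when it is done.

Besides the shell and the picture viewer there is one more tool, called after "Emit:" as name(argument=value, ...) on one line, values as JSON. drive_tool: Moves the arm, as the interface text tells. Its arguments: {"type":"object","properties":{"linear":{"type":"array"},"turn":{"type":"array"},"fingers":{"type":"array"},"force":{"type":"number"}},"required":["linear","turn","fingers"]}

```bash
mkdir -p pics; cat > h.py <<'E'
from workcell import *
import numpy as np, cv2
def save(n,f):
    im=get_image(n); cv2.imwrite('pics/'+f,im[:,:,::-1]); return im
def pix2z(n,u,v,z,P=None):
    P=P or camera_params(n); K,R,t=[np.array(P[k],float) for k in("camera_matrix","R","t")]
    c=-R.T@t; d=R.T@np.linalg.inv(K)@[u,v,1]; return c+d*(z-c[2])/d[2]
def proj(n,X):
    P=camera_params(n); K,R,t=[np.array(P[k],float) for k in("camera_matrix","R","t")]
    p=K@(R@np.array(X,float)+t); return p[:2]/p[2]
E
python3 - <<'E'
from h import *
a=save('top','a0.png');b=save('scene','b0.png')
cv2.imwrite('pics/ab.png',np.hstack([a,b])[:,:,::-1][:, :])
im=cv2.resize(np.vstack([a,b]),(400*1,600)) 
s=sense();print(s)
for n in('plunger_top','carton_a'):
  for c in('top',): print(n,[(x['extent'],round(x['score'],2)) for x in boxes_of(n,c)])
E
```

```text
{'time': 0.1, 'joint_pos': array([ 1.55957574e+00,  3.85496668e-01,  6.76642847e-03, -4.36268695e-04,
       -1.19398470e+00, -2.58592139e-01]), 'qvel': array([-0.00028937, -0.0012876 ,  0.00267735,  0.00067872, -0.00019294,
        0.00080512]), 'tau': array([-5.06258930e-04, -3.93323994e+01,  1.88927633e+01,  4.19791505e+00,
       -2.63236485e-03,  5.48757370e-06]), 'ee_pos': array([166.51725291, 602.22771771, 403.72171469]), 'tool_rot': array([ 9.90902628e-01, -1.34577190e-01, -8.28541360e-05,  9.76993437e-04]), 'contact_force': array([-0.49877873,  0.14112154,  0.09557125]), 'ft_torque': array([ 0.01279185, -0.00283309, -0.06286154]), 'grip_force': 0.0, 'opening': 84.97675813178547}
plunger_top [([266.6, 150.3, 279.7, 163.1], 0.5)]
carton_a [([177.4, 284.5, 200.8, 305.2], 0.91), ([340.8, 231.3, 366.8, 257.2], 0.9), ([255.7, 190.6, 281.2, 214.1], 0.76), ([222.7, 170.1, 238.9, 192.2], 0.61)]
```

View pics/a0.png

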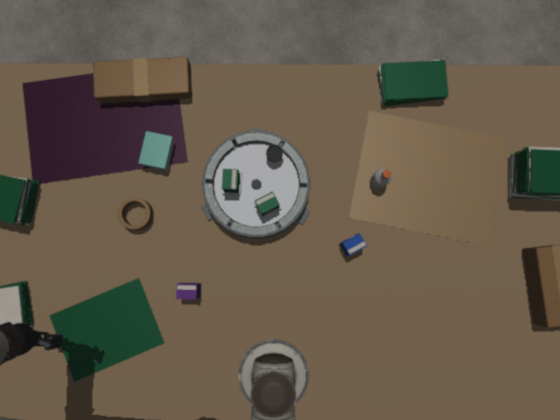

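View pics/b0.png

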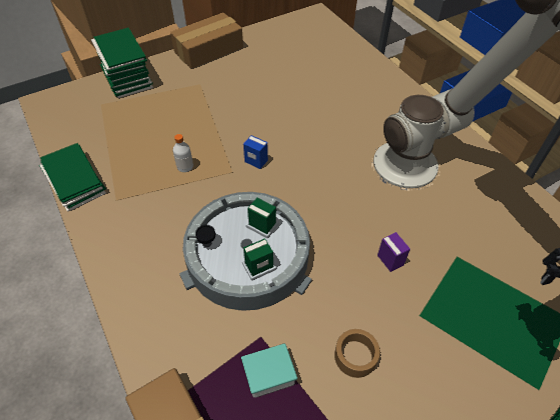

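The top view shows the turntable at about (256,184) and its black plunger at (274,154). The green cartons on the disc are at (231,180) and (267,203). The blue look-alike at (353,244) and the purple one at (188,291) stand off the table. The dark hub at (256,184) could also be mistaken for the plunger, but it sits at the centre, so the cap is the thing at (274,154).

```bash
python3 - <<'E'
from h import *
a=cv2.imread('pics/a0.png')
cv2.imwrite('pics/crop.png',cv2.resize(a[120:250,190:320],None,fx=4.5,fy=4.5,interpolation=cv2.INTER_CUBIC))
print('center',pix2z('top',256.5,184,50),'pl',pix2z('top',274.2,154.2,96),'pl scene',pix2z('scene',206,233,96),'ctr scene',pix2z('scene',247,244,50))
for q in((231,180),(267,203)): print(pix2z('top',*q,120))
for n,q in(('top','plunger_top'),('scene','plunger_top')): print([(x['extent'],x['score']) for x in boxes_of(q,n)])
P=camera_params('wrist');print(P)
E
```

```text
center [589.82307184  51.88258053  50.        ] pl [673.88251375  -3.16132968  96.        ] pl scene [675.22250421  -1.47439356  96.        ] ctr scene [586.61227277  52.95512529  50.        ]
[590.15563205 124.74160548 120.        ]
[521.6534093   17.69905102 120.        ]
[([266.6, 150.3, 279.7, 163.1], 0.5)]
[([190.9, 224.2, 215.4, 245.7], 0.89), ([239.3, 342.6, 298.9, 395.7], 0.72)]
{'camera_matrix': array([[291.92410415,   0.        , 275.22623928],
       [  0.        , 291.92410415, 206.97381047],
       [  0.        ,   0.        ,   1.        ]]), 'R': array([[-2.65883937e-01, -9.64004714e-01,  8.02579451e-04],
       [-9.27557298e-01,  2.56057894e-01,  2.72161374e-01],
       [-2.62570355e-01,  7.16188992e-02, -9.62251288e-01]]), 't': array([624.81603389, -34.71836932, 379.4250211 ])}
```

View pics/crop.png

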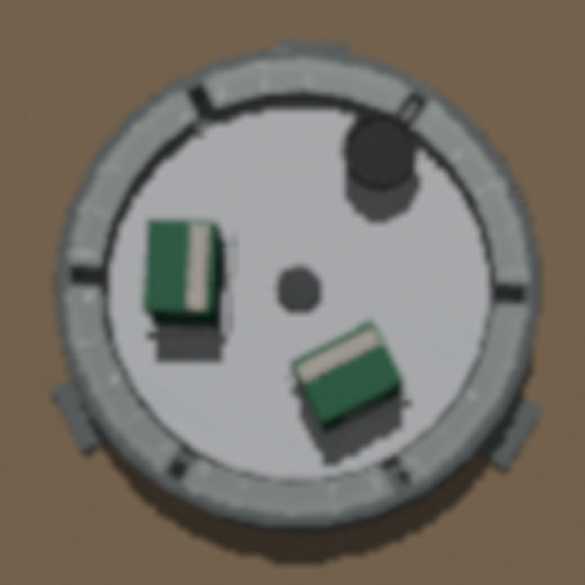

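The plunger comes out at (674,-2) and the axis at (588,52), so the radius is about 102 against the 105 given. I'll travel there high with the fingers shut.

Emit:
drive_tool(linear=[[0.01,0.007,0],[0.04,0.028,0],[0.08,0.055,0],[0.12,0.082,0],[0.16,0.11,0],[0.2,0.137,0],[0.24,0.165,0],[0.28,0.192,0],[0.32,0.22,0],[0.36,0.247,0]], turn=[0,0,0,0,0,0,0,0,0,0], fingers=[0,0,0,0,0,0,0,0,0,0])

```text
time: 1.3
ee_pos: [448.4, 265.8, 405.1]
tool_rot: [0.991, -0.135, 0.0, -0.0]
contact_force: [0.0, 1.8, 0.5]
opening: -0.1
grip_force: 0.0
```

Emit:
drive_tool(linear=[[0.04,0.027,0],[0.08,0.055,0],[0.12,0.082,0.01],[0.16,0.11,0.02],[0.2,0.137,0.03],[0.24,0.164,0.045],[0.27,0.185,0.06],[0.285,0.195,0.07],[0.29,0.2,0.075],[0.291,0.2,0.075]], turn=[0,0,0,0,0,0,0,0,0,0], fingers=[0,0,0,0,0,0,0,0,0,0])

```text
time: 2.3
ee_pos: [674.4, -2.4, 328.8]
tool_rot: [0.991, -0.135, -0.001, 0.0]
contact_force: [-0.5, 0.3, 0.4]
opening: -0.5
grip_force: 0.0
```

```bash
python3 - <<'E'
from h import *
s=sense();print(s['time'],s['ee_pos'],s['tool_rot'],s['joint_pos'],s['contact_force'],s['opening'])
P=camera_params('wrist');np.save('P.npy',P,allow_pickle=True)
save('wrist','w1.png'); print([(x['extent'],x['score']) for x in boxes_of('plunger_top','wrist')])
e=s['ee_pos'];print('tip px',proj('wrist',[e[0],e[1],e[2]-173]),'below at 96',proj('wrist',[e[0],e[1],96]),'pl',proj('wrist',[674,-2,96]))
print([(x['extent'],x['score']) for x in boxes_of('table_center','wrist')])
E
```

```text
2.3 [674.44487649  -2.42973848 328.84934935] [ 9.90856271e-01 -1.34917719e-01 -1.00312164e-03  2.29477367e-04] [ 2.35549465e-01  5.23461909e-01  3.84274953e-02 -3.38055588e-04
 -1.08779812e+00  1.06474318e+00] [-0.50734016  0.33628277  0.38684837] -0.485479417192011
[([235.8, 150.4, 311.2, 246.2], 0.56)]
tip px [278.1734436  257.44397236] below at 96 [277.41432864 221.94261605] pl [277.01113131 222.63960328]
[([49.2, 98.3, 425.6, 346.3], 0.74)]
```

View pics/w1.png

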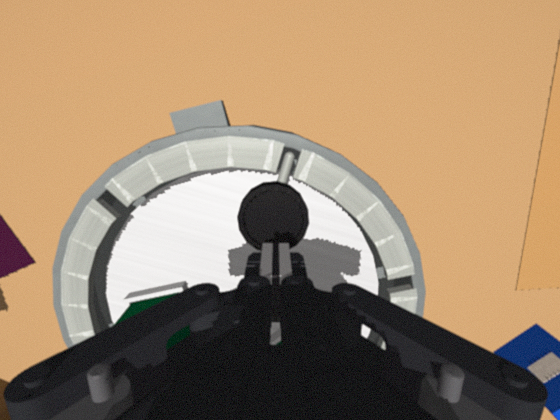

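The close view shows the cap centred at about (273,215), with its pin in the notch at (289,157). The next counter-clockwise notch is at (112,201) and the clockwise one at (400,283). The fingertips are at (276,245).

```bash
python3 - <<'E'
from h import *
p=pix2z('wrist',273,215.5,96);print('pl',p)
im=cv2.imread('pics/w1.png')
for t in (25,):
  m=(im.max(2)<t+0).astype(np.uint8)
  ys,xs=np.nonzero(m[175:240,225:320]);print('dark',xs.min()+225,xs.max()+225,ys.min()+175)
N=[pix2z('wrist',*q,73) for q in((112,201),(289,157),(400,283))]
print(N,[np.linalg.norm(N[0]-N[1]),np.linalg.norm(N[1]-N[2])])
# centre: equal chord rhombus: A + C - B
c=N[0]+N[2]-N[1];print('c',c)
for c in (c[:2],np.array([588,52.])):
  print([ (np.linalg.norm(n[:2]-c),np.degrees(np.arctan2(*(n[:2]-c)[::-1]))) for n in N],np.linalg.norm(p[:2]-c),np.degrees(np.arctan2(*(p[:2]-c)[::-1])))
E
```

```text
pl [ 6.80115279e+02 -2.31816266e-01  9.60000000e+01]
dark 239 303 183
[array([719.29023714, 123.82078133,  73.        ]), array([715.63598945, -22.6842573 ,  73.        ]), array([584.31363972, -88.80369819,  73.        ])] [np.float64(146.5506051525855), np.float64(147.02836461707503)]
c [587.96788741  57.70134044  73.        ]
[(np.float64(147.02836461707503), np.float64(26.724780526896787)), (np.float64(150.86745375251724), np.float64(-32.19636960220046)), (np.float64(146.5506051525855), np.float64(-91.42882161708059))] 108.84572770245576 -32.157615968723995
[(np.float64(149.65076344395828), np.float64(28.68034608183991)), (np.float64(147.88064136524807), np.float64(-30.333387389143002)), (np.float64(140.85194594352805), np.float64(-91.49970952980584))] 105.89328246872897 -29.55439123499792
```

Emit:
drive_tool(linear=[[0.003,-0.003,0.015],[0.003,-0.003,0.035],[0.003,-0.003,0.048],[0.003,-0.003,0.056],[0.003,-0.003,0.06],[0.003,-0.003,0.063],[0.003,-0.003,0.066],[0.003,-0.003,0.069],[0.003,-0.003,0.071],[0.003,-0.003,0.071]], turn=[0,0,0,0,0,0,0,0,0,0], fingers=[0,0,0,0,0,0,0,0,0,0])

```text
time: 3.45
ee_pos: [678.5, 0.3, 260.0]
tool_rot: [0.991, -0.134, 0.0, -0.0]
contact_force: [-3.6, 2.1, 6.9]
opening: 0.2
grip_force: 3.3
```

```bash
python3 - <<'E'
from h import *
s=sense();print(s['time'],s['ee_pos'],s['contact_force'],s['ft_torque'])
save('wrist','w2.png')
E
```

```text
3.45 [6.78547876e+02 2.60205426e-01 2.59955726e+02] [-3.55118806  2.06121828  6.88935614] [0.52940844 1.10179044 0.01659019]
```

View pics/w2.png

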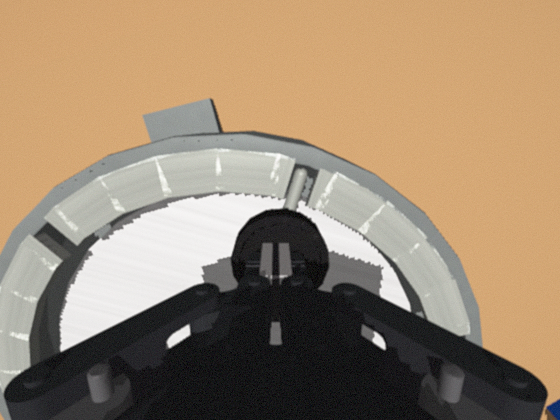

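The tips sit in the dish, with the press at about 9 mm and 7 N. I'll press 3 mm more, then carry the table round on the arc, turning the tool with it.

Emit:
drive_tool(linear=[[0,0,0.002],[0,0,0.003],[0.0013,-0.0053,0.003],[0.0024,-0.0107,0.003],[0.0032,-0.0162,0.003],[0.0036,-0.0217,0.003],[0.0038,-0.0272,0.003],[0.0037,-0.0326,0.003],[0.0034,-0.0381,0.003],[0.0027,-0.0436,0.003]], turn=[0,0,-3,-6,-9,-12,-15,-18,-21,-24], fingers=[0,0,0,0,0,0,0,0,0,0])

```text
time: 4.5
ee_pos: [692.9, 41.3, 257.8]
tool_rot: [0.997, 0.076, 0.001, 0.0]
contact_force: [-5.5, -0.4, 7.2]
opening: 0.1
grip_force: 3.8
```

```bash
python3 - <<'E'
from h import *
s=sense();print(s['time'],s['ee_pos'],s['tool_rot'],s['contact_force'],s['ft_torque'])
save('wrist','w3.png')
E
```

```text
4.5 [692.85649649  41.2742384  257.75581928] [9.97131855e-01 7.56806119e-02 6.19616901e-04 3.53778732e-04] [-5.47304403 -0.38950594  7.15948882] [-0.14078184  1.21870091 -0.05926165]
```

View pics/w3.png

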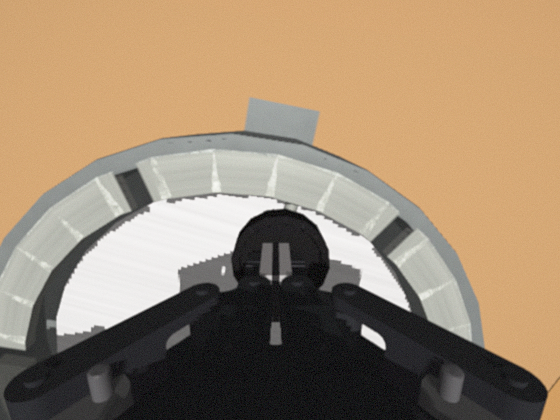

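The disc has turned about 24° with the pin under the rim, and the cap is still in the same place in the picture. The next notch is at (131,186). I'll continue.

Emit:
drive_tool(linear=[[0.0013,-0.0053,0],[0.0024,-0.0107,0],[0.0032,-0.0162,0],[0.0036,-0.0217,0],[0.0038,-0.0272,0],[0.0037,-0.0326,0],[0.0034,-0.0381,0],[0.0027,-0.0436,0],[0.0017,-0.049,0],[0.0005,-0.0544,0]], turn=[-3,-6,-9,-12,-15,-18,-21,-24,-27,-30], fingers=[0,0,0,0,0,0,0,0,0,0])

```text
time: 5.55
ee_pos: [685.7, 94.9, 258.1]
tool_rot: [0.944, 0.331, 0.001, 0.001]
contact_force: [-2.2, -2.0, 7.3]
opening: -0.1
grip_force: 3.7
```

Emit:
drive_tool(linear=[[0.0009,-0.0036,0],[0.0018,-0.0072,0],[0.0024,-0.0107,0],[0.0024,-0.0107,0],[0.0024,-0.0107,0],[0.0024,-0.0107,0],[0.0024,-0.0107,0],[0.0024,-0.0107,0],[0.0024,-0.0107,0],[0.0024,-0.0107,0]], turn=[-2,-4,-6,-6,-6,-6,-6,-6,-6,-6], fingers=[0,0,0,0,0,0,0,0,0,0])

```text
time: 6.55
ee_pos: [680.9, 104.8, 258.1]
tool_rot: [0.925, 0.379, 0.001, 0.001]
contact_force: [-3.0, -1.3, 7.6]
opening: 0.0
grip_force: 3.8
```

```bash
python3 - <<'E'
from h import *
s=sense();print(s['time'],s['ee_pos'],s['tool_rot'],s['contact_force'],s['joint_pos'])
save('wrist','w4.png')
E
```

```text
6.55 [680.91328807 104.84415196 258.08694013] [9.25319278e-01 3.79185386e-01 1.49949761e-03 6.54260928e-04] [-3.02015875 -1.28601782  7.58244515] [ 3.87100560e-01  6.10167663e-01  8.85388072e-04  1.59234086e-03
 -9.58513279e-01  1.96061520e+00]
```

View pics/w4.png

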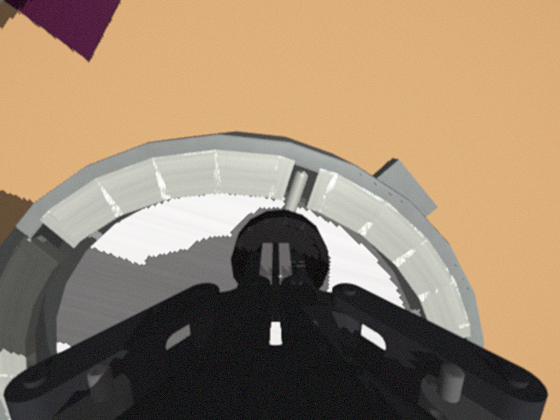

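The pin at (298,188) now lies in the notch, which spans about 292–318, just as it did at the start. I'll lift straight up, slowly at first.

Emit:
drive_tool(linear=[[0,0,-0.003],[0,0,-0.006],[0,0,-0.01],[0,0,-0.015],[0,0,-0.022],[0,0,-0.035],[0,0,-0.055],[0,0,-0.075],[0,0,-0.085],[0,0,-0.085]], turn=[0,0,0,0,0,0,0,0,0,0], fingers=[0,0,0,0,0,0,0,0,0,0])

```text
time: 7.6
ee_pos: [680.7, 105.3, 342.9]
tool_rot: [0.925, 0.379, 0.002, 0.0]
contact_force: [0.0, -0.1, 0.7]
opening: -0.3
grip_force: 0.0
```

```bash
python3 - <<'E'
from h import *
s=sense();print(s['time'],s['ee_pos'],s['contact_force'])
w=save('wrist','w5.png');t=save('top','t5.png')
v=np.hstack([cv2.resize(w[60:320],(480,223*1)),cv2.resize(t[120:250,190:320],(300,223))])
cv2.imwrite('pics/v5.png',v[:,:,::-1])
cv2.imwrite('pics/v5.png',np.hstack([w[90:350,100:460][:,:,::-1],cv2.resize(t[120:250,190:320],(260,260),interpolation=cv2.INTER_CUBIC)[:,:,::-1]]))
E
```

```text
7.6 [680.70083296 105.30945327 342.9454258 ] [ 0.02333448 -0.05742928  0.67507557]
```

View pics/v5.png

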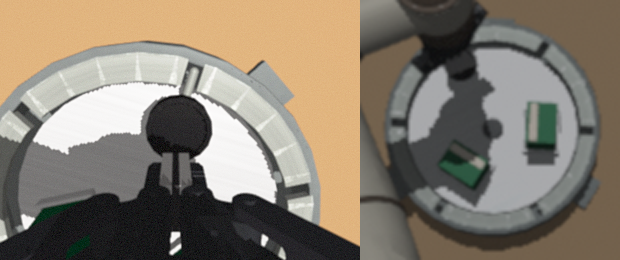

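```bash
python3 - <<'E'
import cv2,numpy as np
w1=cv2.imread('pics/w1.png')[135:225,225:325];w5=cv2.imread('pics/w5.png')[140:230,240:340]
cv2.imwrite('pics/cmp.png',np.hstack([cv2.resize(a,(400,360),interpolation=cv2.INTER_CUBIC) for a in(w1,w5)]))
E
```

```text
(no output)
```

View pics/cmp.png

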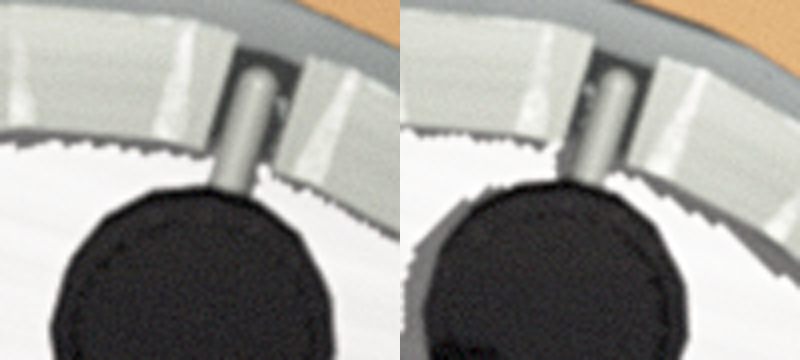

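The two crops match: the pin sits in the new notch at the same height as before, and the cap's width fits its raised position. The robot is clear, so I'm handing in.

```bash
python3 -c "
from workcell import *
print(finish_job())"
```

```text
the job is handed in; nothing more can be done
None
```

I turned the turntable one notch counter-clockwise (60°). In the last images the plunger is back up in the new notch and the arm is clear of it; I handed the job in just after 7.6 s. The fingertip touched only the plunger cap, but I didn't separately measure the cartons or bystanders afterwards.

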